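Register a brass lamp backplate against fence and stop

ROBOT

A 7-joint arm with a two-finger parallel gripper is mounted at the origin on the work surface. World frame = base frame: x ahead of the robot, y to its left, z up, the work surface at z = 0. Lengths are in m, angles in rad, forces in N, time in s.
With the tool pointing down it reaches from about 0.4 to 0.875 m from the base axis. Payload 19.3 kg.
Tool frame: the origin (TCP) lies at the very end of the fingers, on their centre line; the grasp point (between the pads) lies 19 mm behind it; z points along the fingers, y is the direction in which the jaws open and shut (so a half turn about z gives the same grasp; the last joint's range is limited). The gripper opens to 85 mm and grips with 20 to 120 N. Pads are 22 mm wide; open, the fingers measure 114 mm over their backs; the gripper's body (76 mm by 85 mm) begins 54 mm behind the grasp point. The pads swing forward as they close: fully open they stand 13 mm farther back than shut.
Start: joints at [1.253, 0.521, -0.036, 1.599, 0.021, 1.021, -0.113], TCP at [0.153, -0.606, 0.231] pointing down, gripper open.
Joint ranges: [-2.91, 2.91], [-0.3, 2.13], [-1.5, 1.42], [0.17, 2.43], [-1.26, 4.41], [0.16, 1.93], [-2.52, 2.52]. Speed limits (rad/s): [1.89, 1.89, 2.39, 2.39, 3.01, 3.01, 3.01].

INTERFACE

Orientations are given as [roll, pitch, yaw] about the fixed x, y, z axes, in that order (R = Rz(yaw) Ry(pitch) Rx(roll)).
In Python, from workcell import bot gives the robot as it stands.
- The arm moves only by the tool apply_moves, never from a script. Its argument "commands" is a list of rows, each an object with "travel": the shift along the tool's x, y, z in m, a list of three; "twist": the turn, a rotation vector about the tool's x, y, z in degrees, a list of three; "claw": the finger opening in m, from 0 to 0.0854. A call has 1 to 10 rows; each row is the pose to reach, as a shift and turn from the pose commanded when the call began, along the tool's axes at that moment; what a row does not reach only later rows make up. A row lasts 1/10 s, in which the tool goes at most 50 mm and 8.59 degrees, less where a joint would pass 70% of its speed; a pose out of reach is approached as far as the arm can. A call with a gripper value outside its range is refused whole. The fingers move at their own pace and stop on an object; "force" is the grip in N (left out, the last holds). Time passes only in rows, so rows that repeat a pose let the fingers close. It gives the time, the measured TCP pose, the force and the opening at its end, in the units of the state.
- bot.observe(): the state, without advancing time (a new reading comes with each control period).
- bot.grab_frame(name): name is "scene" or "top" or "wrist"; returns a dict with "frame" (384x512x3 uint8, blue, green, red), "fx", "fy", "cx", "cy" (pixels), "pose" (4x4, takes a point from camera to world coordinates); the wrist camera has in their place "tool_from_camera" (4x4, takes a point from camera to tool coordinates, whose origin is the TCP and whose axes are the flange's). Camera axes: x right, y up, looking along -z (the intrinsics and any distortion apply to the point x, -y, -z); pixel columns grow to the right and rows downward; lengths in m; the calibration is good to about 2 mm. A picture is of the moment at which its call begins: read the wrist's pose just before it. There is no depth.
- bot.job_done(): hands the job in, once; it reports no verdict.
The state is a dict: "clock": time; "qpos": joint angles; "qd": joint speeds; "joint_efforts": joint torques, N m; "position": TCP position; "tool_rot": TCP orientation; "force": force on the tool from outside, world axes, zero at the start; "moment": the same for the moment, N m; "grip_width": finger opening in m.
Only numpy, scipy, OpenCV 4.12 (cv2) and the standard library are available. Lean on these libraries where they do the work, as an engineer would, in place of code of your own. Each camera call takes 0.05 s, during which the arm holds its last target.

TASK

Line up the brass backplate in the marking jig by pushing only: with the fingertips or the outside of the fingers, push it over the bench until its long side lies flush against the steel fence, and then slide it along the fence until its end butts against the red stop (not the blue one), still flush with the fence. Keep it flat on the bench, never lift it, leave everything else on the bench undisturbed, and take the fingers away at the end.

Things in the scene. Friction and masses are not known exactly. Their poses are not given: they have to be found in the camera images.
- backplate: the workpiece: hollow pressed-brass backplate of a wall lamp, a loose flat rectangular slab lying on the bench, 100 mm (its x) by 160 mm (its y, the long way) by 22 mm high, about 0.5 kg, with a low round boss (1.5 mm) in the middle of its top; it slides on the bench with ordinary friction (about 3 to 8 N to push). Origin at the centre of its underside. It starts on the robot's side of the fence, up to about 20 degrees askew to it
- jig: fixed steel fence of the marking jig: a straight bar 500 mm long (its y), 25 mm thick, 30 mm high, with a white paper sheet (no thickness to speak of) on the bench in front of it. Origin at bench height at the middle of the fence's working face, the upright face towards the robot: that face is the plane x = 0 of this frame, the bar lies at +x and the workpiece belongs at -x
- stop_red: fixed red stop block standing square against the fence's working face near one end of the fence (left or right, it varies): 70 mm out from the fence (its x), 30 mm along the fence (its y), 30 mm high, with a small dark knob on top up to 38 mm. Origin at the centre of its underside, so its two end faces lie 15 mm either side of the origin along y; its axes are parallel to the fence's
- stop_blue: fixed blue stop block, same size and origin as the red one, near the other end of the fence; not used in this job. The free space between the two blocks is about 340 to 400 mm
- cup_a: loose brass lamp cup, bystander: upright cylinder, 68 mm diameter, 60 mm tall, with a white ceramic lampholder (30 mm diameter, 14 mm tall) on top; origin at the centre of its underside
- cup_b: loose brass lamp cup, bystander: upright cylinder, 68 mm diameter, 60 mm tall, with a white ceramic lampholder (30 mm diameter, 14 mm tall) on top; origin at the centre of its underside
- cup_c: loose brass lamp cup, bystander: upright cylinder, 68 mm diameter, 60 mm tall, with a white ceramic lampholder (30 mm diameter, 14 mm tall) on top; origin at the centre of its underside
- glue: loose red glue bottle, bystander: 40 mm diameter, 130 mm tall with a thin nozzle; origin at the centre of its underside
- carton: loose small open white carton, bystander: 80 x 70 mm, 60 mm tall; origin at the centre of its underside
- tape: loose yellow roll of tape lying flat, bystander: 90 mm diameter, 25 mm high; origin at the centre of its underside
- driver: loose screwdriver, bystander: 180 mm long, lying along its x, on the bench; origin under its middle
There are look-alikes about, which are no part of the job. There is more than one size of the backplate; the one meant has the size given above.

How it is judged:
By the outcome, as a careful person would: the job done as asked, in the order asked, and still so for the second after the job is handed in, with the robot touching nothing.
It also fails if it takes over 54 s, if anything falls off the work surface, if the arm or the gripper's body presses on something with over 40 N, if the wrist force passes 120 N, or if a joint passes its speed limit or range.

## Working session

There is one attempt and no reset: what is moved stays moved. The work goes in short steps, Python scripts to look and compute and a tool call to move; the robot and the scene stay as the last step left them, time stands still between calls to the robot, and variables do not carry over. Pictures are saved under pics/ and viewed, and the job is handed in when it is done.

Besides the shell and the picture viewer there is one more tool, called after ">>>" by a JSON object that holds its "fn" and its "kwargs". apply_moves: Moves the arm, as the interface text tells. Its arguments: {"type":"object","properties":{"commands":{"type":"array"},"force":{"type":"number"}},"required":["commands"]}

```bash
mkdir -p pics; ls
python3 - <<'E'
from workcell import bot
import cv2,numpy as np
print(bot.observe())
for n in ["scene","top"]:
    f=bot.grab_frame(n); cv2.imwrite(f"pics/{n}0.png",f["frame"]); np.savez(f"{n}0.npz",**f)
    print(n,f["fx"],f["fy"],f["cx"],f["cy"],np.round(f["pose"],4).tolist(),[k for k in f])
E
```

```text
pics
{'clock': 0.0, 'qpos': array([ 1.25279879,  0.52201138, -0.03633683,  1.60001199,  0.02120095,
        1.02106261, -0.11283928]), 'qd': array([-9.07537909e-05,  1.17165817e-03,  1.88175664e-04,  1.37836991e-04,
       -1.23774005e-03,  2.52462634e-04, -8.92494821e-04]), 'joint_efforts': array([-9.40884238e-04, -9.27139807e+01,  1.97933011e+00, -3.69951832e+01,
        1.78087084e-02,  8.07208009e-03, -4.91092931e-05]), 'position': array([ 0.15318227, -0.60559633,  0.23072583]), 'tool_rot': array([-3.14048681e+00,  7.41794677e-05,  2.47757073e-01]), 'force': array([ 0.25013145,  0.01760124, -0.1705828 ]), 'moment': array([0.00874171, 0.03675993, 0.02118659]), 'grip_width': 0.08529202087145159}
scene 401.85271696340703 401.85271696340703 250.94860094527888 198.24155837151892 [[0.2343, -0.809, 0.5391, 1.1484], [0.9722, 0.193, -0.1329, -0.1463], [0.0035, 0.5552, 0.8317, 0.9953], [0.0, 0.0, 0.0, 1.0]] ['frame', 'fx', 'fy', 'cx', 'cy', 'pose']
top 350.23540631276416 350.23540631276416 254.8317646098346 192.6260616466237 [[0.0117, 0.9846, -0.1742, 0.3262], [-0.9999, 0.0116, -0.0014, -0.0095], [0.0007, 0.1742, 0.9847, 1.1961], [0.0, 0.0, 0.0, 1.0]] ['frame', 'fx', 'fy', 'cx', 'cy', 'pose']
```

View pics/scene0.png

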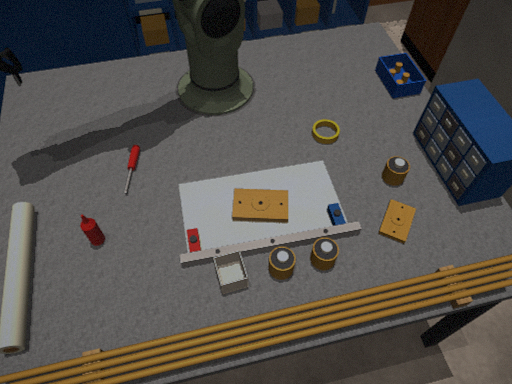

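View pics/top0.png

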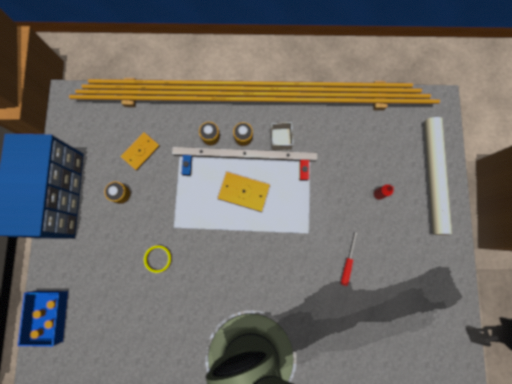

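```bash
cat > h.py <<'E'
import numpy as np,cv2
def ray(f,uv,z):
    uv=np.atleast_2d(np.asarray(uv,float)); P=f["pose"]
    d=np.c_[(uv[:,0]-f["cx"])/f["fx"],-(uv[:,1]-f["cy"])/f["fy"],-np.ones(len(uv))]@P[:3,:3].T
    t=(z-P[2,3])/d[:,2]; return P[:3,3]+d*t[:,None]
def proj(f,p):
    p=np.atleast_2d(p);P=f["pose"];c=(p-P[:3,3])@P[:3,:3]
    return np.c_[f["cx"]+f["fx"]*c[:,0]/-c[:,2], f["cy"]-f["fy"]*c[:,1]/-c[:,2]]
E
python3 - <<'E'
from h import *
for n in ["scene","top"]:
    f=dict(np.load(n+"0.npz"));im=f["frame"]
    hsv=cv2.cvtColor(im,cv2.COLOR_BGR2HSV)
    m=cv2.inRange(hsv,(12,120,120),(28,255,255))
    cs,_=cv2.findContours(m,cv2.RETR_EXTERNAL,cv2.CHAIN_APPROX_NONE)
    for c in cs:
        if 300<cv2.contourArea(c)<4000:
            w=ray(f,c[:,0,:],0.022)[:,:2].astype(np.float32)
            r=cv2.minAreaRect(w);print(n,cv2.minAreaRect(c)[0],"world",np.round(r[0],4),np.round(r[1],4),round(r[2],1))
    for nm,lo,hi in(("red",(0,150,90),(8,255,255)),("blue",(105,150,90),(120,255,255))):
        m=cv2.inRange(hsv,lo,hi)
        cs,_=cv2.findContours(m,cv2.RETR_EXTERNAL,cv2.CHAIN_APPROX_NONE)
        for c in cs:
            if 60<cv2.contourArea(c)<1500:
                w=ray(f,c[:,0,:],0.03)[:,:2]
                print(n,nm,cv2.boundingRect(c),"world",np.round(w.min(0),4),np.round(w.max(0),4))
    x0,x1=(160,330) if n=="top" else (170,370)
    y0,y1=(120,240) if n=="top" else (150,300)
    cv2.imwrite(f"pics/{n}_crop.png",cv2.resize(im[y0:y1,x0:x1],None,fx=4,fy=4,interpolation=cv2.INTER_CUBIC))
E
```

```text
scene (301.5233154296875, 333.0992431640625) world [0.9204 0.0744] [0.013  1.0545] 0.0
scene (283.7444763183594, 328.0027770996094) world [0.8991 0.0431] [1.143  0.0155] 90.0
scene (261.8512268066406, 324.4575500488281) world [0.879  0.0022] [1.2512 0.0152] 90.0
scene (255.1636199951172, 316.07965087890625) world [ 0.8551 -0.0046] [1.2919 0.0218] 90.0
scene (397.73724365234375, 219.7226104736328) world [0.682  0.3947] [0.0731 0.118 ] 50.1
scene (260.0036926269531, 203.4040069580078) world [0.54   0.0309] [0.1561 0.0981] 73.9
scene (326.0, 128.5) world [0.3068 0.3137] [0.0865 0.0842] 18.4
scene red (187, 228, 13, 24) world [ 0.5833 -0.1888] [ 0.6503 -0.1612]
scene red (81, 218, 15, 13) world [ 0.4811 -0.4692] [ 0.5209 -0.4314]
scene red (128, 145, 11, 23) world [ 0.24   -0.3288] [ 0.3284 -0.2929]
scene blue (329, 203, 16, 22) world [0.5953 0.2145] [0.6618 0.2442]
scene blue (379, 57, 26, 28) world [0.0111 0.6273] [0.167  0.6871]
top (243.3221893310547, 191.22509765625) world [0.5384 0.031 ] [0.1535 0.0958] 73.8
top (139.4990997314453, 150.46971130371094) world [0.6784 0.3948] [0.0755 0.1186] 50.1
top (24.5, 56.5) world [1.0321 0.8397] [0.2447 0.0332] 7.3
top red (341, 259, 12, 26) world [ 0.2359 -0.3283] [ 0.3156 -0.2901]
top red (381, 185, 12, 12) world [ 0.526  -0.4729] [ 0.5641 -0.4347]
top red (301, 160, 8, 20) world [ 0.5814 -0.1893] [ 0.6485 -0.1646]
top blue (183, 156, 8, 19) world [0.5941 0.2152] [0.6579 0.2392]
```

View pics/top_crop.png

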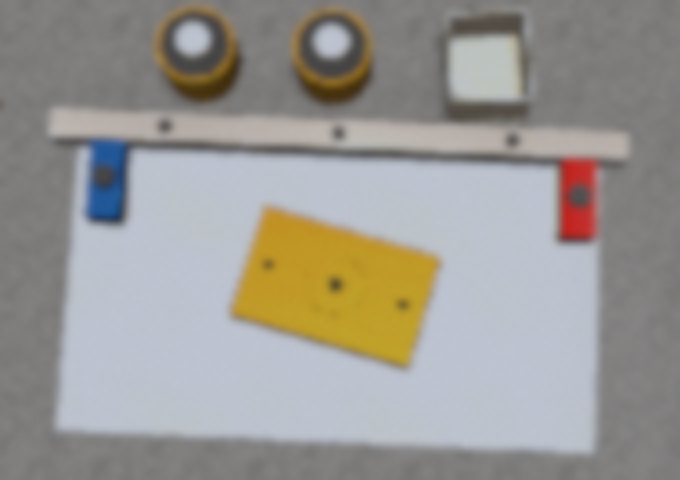

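View pics/scene_crop.png

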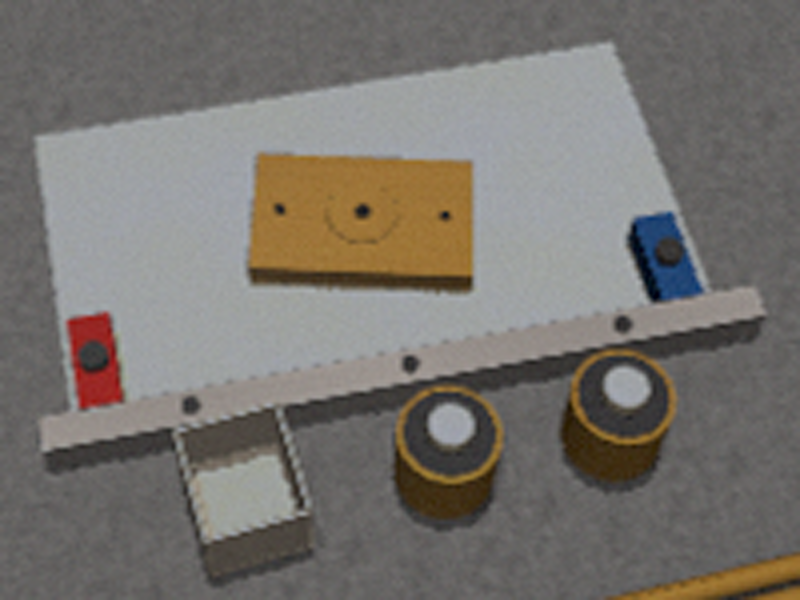

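Run:
```python
from h import *
for n in ["scene","top"]:
    f=dict(np.load(n+"0.npz"));im=f["frame"]
    pts=np.array([(165,126),(338,133),(512,140)])/4+[160-.375,120-.375] if n=="top" else np.array([(190,405),(410,363),(623,324)])/4+[170-.375,150-.375]
    w=ray(f,pts,0.031);print(n,"screws",np.round(w,4).tolist(), np.degrees(np.arctan2(w[2,1]-w[0,1],w[2,0]-w[0,0])))
    g=cv2.cvtColor(im,cv2.COLOR_BGR2GRAY).astype(float)
    R=np.array([]);pl=[]
    hsv=cv2.cvtColor(im,cv2.COLOR_BGR2HSV)
    # fence front edge: sample world lines at z=.03 along x
    for y in np.arange(-0.14,0.2,0.01):
        xs=np.arange(0.6,0.72,0.0005)
        p=proj(f,np.c_[xs,np.full_like(xs,y),np.full_like(xs,0.03)])
        v=cv2.remap(im[:,:,1],p[:,0].astype(np.float32)[:,None],p[:,1].astype(np.float32)[:,None],cv2.INTER_LINEAR)[:,0].astype(float)
        s=cv2.remap(hsv[:,:,1],p[:,0].astype(np.float32)[:,None],p[:,1].astype(np.float32)[:,None],cv2.INTER_LINEAR)[:,0].astype(float)
        b=cv2.remap(im,p[:,0].astype(np.float32)[:,None],p[:,1].astype(np.float32)[:,None],cv2.INTER_LINEAR)[:,0].astype(float)
        d=b[:,0]-b[:,2]   # blue minus red: paper + / fence -
        if abs(y)<.006: print(np.c_[xs,d,v][::6].round(3).tolist())
        k=np.where(d<d.max()/2+d.min()/2)[0]
        if n=="top":
            k=np.argmax(np.gradient(v)[100:]) ; 
        pl.append((y,xs[k[0]] if np.ndim(k) else 0))
    if n=="scene": 
        pl=np.array(pl);c=np.polyfit(pl[:,0],pl[:,1],1);print(n,"edge",c,np.std(pl[:,1]-np.polyval(c,pl[:,0])))
```

```text
scene screws [[0.6658, -0.1188, 0.031], [0.6695, 0.0313, 0.031], [0.6745, 0.1811, 0.031]] 88.34295497481236
[[0.6, -22.0, 99.0], [0.603, -8.0, 136.0], [0.606, 8.0, 165.0], [0.609, 2.0, 162.0], [0.612, -2.0, 162.0], [0.615, 0.0, 161.0], [0.618, 1.0, 161.0], [0.621, 4.0, 162.0], [0.624, 4.0, 161.0], [0.627, 2.0, 160.0], [0.63, 1.0, 161.0], [0.633, 1.0, 162.0], [0.636, 4.0, 162.0], [0.639, 2.0, 161.0], [0.642, 4.0, 162.0], [0.645, 3.0, 161.0], [0.648, 5.0, 165.0], [0.651, 3.0, 162.0], [0.654, 3.0, 158.0], [0.657, -1.0, 144.0], [0.66, -12.0, 147.0], [0.663, -11.0, 146.0], [0.666, -13.0, 144.0], [0.669, -14.0, 147.0], [0.672, -13.0, 149.0], [0.675, -13.0, 149.0], [0.678, -11.0, 151.0], [0.681, -8.0, 127.0], [0.684, -6.0, 73.0], [0.687, -5.0, 58.0], [0.69, -8.0, 61.0], [0.693, -4.0, 59.0], [0.696, -1.0, 58.0], [0.699, -1.0, 67.0], [0.702, -1.0, 88.0], [0.705, -3.0, 100.0], [0.708, -3.0, 94.0], [0.711, -2.0, 96.0], [0.714, -3.0, 101.0], [0.717, -3.0, 102.0]]
scene edge [0.09136746 0.64780405] 0.03556512185931743
top screws [[0.6755, 0.18, 0.031], [0.671, 0.0307, 0.031], [0.6665, -0.1193, 0.
[... 203 characters left out ...]
624, 16.0, 194.0], [0.627, 17.0, 194.0], [0.63, 17.0, 194.0], [0.633, 18.0, 194.0], [0.636, 18.0, 195.0], [0.639, 18.0, 195.0], [0.642, 18.0, 191.0], [0.645, 16.0, 177.0], [0.648, 11.0, 149.0], [0.651, 5.0, 118.0], [0.654, -1.0, 101.0], [0.657, -4.0, 124.0], [0.66, -5.0, 162.0], [0.663, -7.0, 179.0], [0.666, -9.0, 185.0], [0.669, -10.0, 185.0], [0.672, -11.0, 184.0], [0.675, -13.0, 182.0], [0.678, -12.0, 176.0], [0.681, -9.0, 163.0], [0.684, -6.0, 146.0], [0.687, -3.0, 132.0], [0.69, -3.0, 125.0], [0.693, -2.0, 123.0], [0.696, -3.0, 123.0], [0.699, -2.0, 123.0], [0.702, -2.0, 123.0], [0.705, -2.0, 123.0], [0.708, -2.0, 123.0], [0.711, -3.0, 121.0], [0.714, -4.0, 118.0], [0.717, -5.0, 114.0]]
```

The workpiece is the 160×100 mm plate on the paper, centred at pixel (243,191) in top, with red at (305,170) to its right (-y) and blue at (187,166). The other plate, at (139,150), is smaller, about 118×75 mm. Both views agree to about 2 mm.

Plan:
1. Open the fingers to 60 mm and push the long side square against the fence.
2. Turn the gripper 90° and push the +y end towards red with both fingertips.

```bash
cat >> h.py <<'E'
from scipy.spatial.transform import Rotation as Rn
TH=np.radians(-1.7);J=np.array([0.6575,0.031])
EX=np.array([np.cos(TH),np.sin(TH)]);EY=np.array([-np.sin(TH),np.cos(TH)])
def j2w(x,y): return J+x*EX+y*EY
def w2j(p): d=np.asarray(p)[:2]-J; return np.array([d@EX,d@EY])
def go(o,xy,z,yawdeg):
    R=Rn.from_euler("xyz",o["tool_rot"]); T=Rn.from_euler("xyz",[np.pi,0,np.radians(yawdeg)])
    t=R.inv().apply(np.r_[xy,z]-o["position"]); w=np.degrees((R.inv()*T).as_rotvec())
    print("travel",np.round(t,4).tolist(),"twist",np.round(w,2).tolist())
E
python3 - <<'E'
from h import *
from workcell import bot
o=bot.observe()
go(o,[0.38,-0.38],0.231,-1.7); go(o,j2w(-.215,-.0035),0.15,-1.7)
E
```

```text
travel [0.2752, -0.1631, -0.0001] twist [-0.06, 0.01, 15.9]
travel [0.4373, -0.5489, 0.0813] twist [-0.06, 0.01, 15.9]
```

>>> {"fn": "apply_moves", "kwargs": {"commands": [{"travel": [0.275,-0.163,0],"twist": [0,0,15.9],"claw": 0.06},{"travel": [0.275,-0.163,0],"twist": [0,0,15.9],"claw": 0.06},{"travel": [0.275,-0.163,0],"twist": [0,0,15.9],"claw": 0.06},{"travel": [0.275,-0.163,0],"twist": [0,0,15.9],"claw": 0.06},{"travel": [0.275,-0.163,0],"twist": [0,0,15.9],"claw": 0.06},{"travel": [0.275,-0.163,0],"twist": [0,0,15.9],"claw": 0.06},{"travel": [0.275,-0.163,0],"twist": [0,0,15.9],"claw": 0.06},{"travel": [0.275,-0.163,0],"twist": [0,0,15.9],"claw": 0.06},{"travel": [0.275,-0.163,0],"twist": [0,0,15.9],"claw": 0.06}]}}

```text
clock: 1.0
position: [0.3797, -0.3805, 0.2311]
tool_rot: [-3.142, 0.001, -0.029]
force: [0.0, -0.9, 0.5]
grip_width: 0.0599
```

Run:
```python
from h import *
from workcell import bot
o=bot.observe()
print(o["clock"],o["position"],o["tool_rot"],o["qpos"],o["grip_width"])
go(o,j2w(-.215,-.0035),0.15,-1.7)
```

```text
1.0 [ 0.37970563 -0.38046297  0.23113137] [-3.14156830e+00  5.30922649e-04 -2.91770124e-02] [ 0.71127756  0.38328833 -0.04642987  1.83004849  0.02203843  0.92918687
 -0.9449598 ] 0.05993139629462651
travel [0.0507, -0.416, 0.0811] twist [-0.0, 0.03, 0.03]
```

>>> {"fn": "apply_moves", "kwargs": {"commands": [{"travel": [0.051,-0.416,0.08],"twist": [0,0,0],"claw": 0.06},{"travel": [0.051,-0.416,0.08],"twist": [0,0,0],"claw": 0.06},{"travel": [0.051,-0.416,0.08],"twist": [0,0,0],"claw": 0.06},{"travel": [0.051,-0.416,0.08],"twist": [0,0,0],"claw": 0.06},{"travel": [0.051,-0.416,0.08],"twist": [0,0,0],"claw": 0.06},{"travel": [0.051,-0.416,0.08],"twist": [0,0,0],"claw": 0.06},{"travel": [0.051,-0.416,0.08],"twist": [0,0,0],"claw": 0.06},{"travel": [0.051,-0.416,0.08],"twist": [0,0,0],"claw": 0.06},{"travel": [0.051,-0.416,0.08],"twist": [0,0,0],"claw": 0.06},{"travel": [0.051,-0.416,0.08],"twist": [0,0,0],"claw": 0.06}]}}

```text
clock: 2.0
position: [0.4435, 0.0363, 0.1507]
tool_rot: [-3.141, 0.001, -0.027]
force: [0.2, -0.4, 0.1]
grip_width: 0.0601
```

>>> {"fn": "apply_moves", "kwargs": {"commands": [{"travel": [0,0,0.05],"twist": [0,0,0],"claw": 0.06},{"travel": [0,0,0.09],"twist": [0,0,0],"claw": 0.06},{"travel": [0,0,0.12],"twist": [0,0,0],"claw": 0.06},{"travel": [0,0,0.12],"twist": [0,0,0],"claw": 0.06},{"travel": [0,0,0.12],"twist": [0,0,0],"claw": 0.06}]}}

```text
clock: 2.5
position: [0.4432, 0.0327, 0.0318]
tool_rot: [3.141, 0.001, -0.031]
force: [0.3, 0.4, 0.6]
grip_width: 0.0601
```

Run:
```python
from h import *
from workcell import bot
o=bot.observe()
print(o["clock"],o["position"],o["tool_rot"],o["qpos"],o["grip_width"],o["force"],w2j(o["position"]))
f=bot.grab_frame("scene");cv2.imwrite("pics/s1.png",f["frame"])
f=bot.grab_frame("wrist");cv2.imwrite("pics/w1.png",f["frame"]);print(f["tool_from_camera"])
```

```text
2.5 [0.44322304 0.03270145 0.03178917] [ 3.14090438e+00  8.24243568e-04 -3.12949473e-02] [-0.10990462  0.60273447 -0.12591667  2.19363617  0.20659018  0.35687631
 -2.00987745] 0.060059465751432124 [0.29931048 0.41915449 0.60825544] [-0.21423313 -0.00465609]
[[-4.33093406e-04  9.51050469e-01  3.09035303e-01  7.78152591e-02]
 [ 9.99999854e-01  3.11702637e-04  4.42177326e-04  4.86275480e-04]
 [ 3.24205835e-04  3.09035450e-01 -9.51050464e-01 -1.44091657e-01]
 [ 0.00000000e+00  0.00000000e+00  0.00000000e+00  1.00000000e+00]]
```

View pics/s1.png

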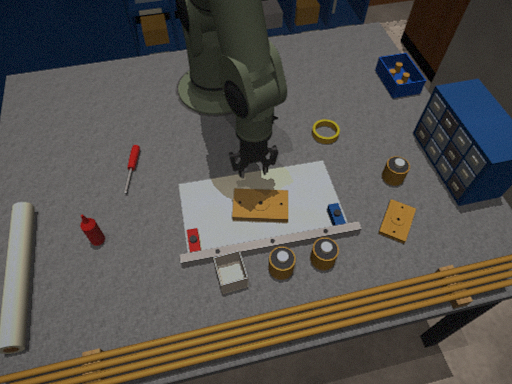

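View pics/w1.png

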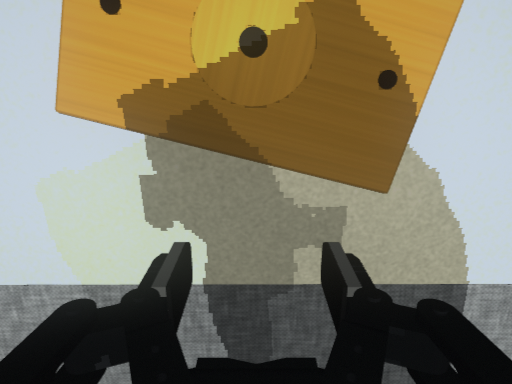

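Scene shows the gripper over bare bench on the robot side of the plate. In the wrist view the tips are clear of the plate's near edge, whose corners are at (57,110) and (387,192). I'll lower to pushing height.

>>> {"fn": "apply_moves", "kwargs": {"commands": [{"travel": [0,0,0.018],"twist": [0,0,0],"claw": 0.06},{"travel": [0,0,0.022],"twist": [0,0,0],"claw": 0.06},{"travel": [0,0,0.024],"twist": [0,0,0],"claw": 0.06},{"travel": [0,0,0.024],"twist": [0,0,0],"claw": 0.06}]}}

```text
clock: 3.0
position: [0.4436, 0.0338, 0.008]
tool_rot: [-3.142, -0.001, -0.03]
force: [-0.1, -0.7, 0.3]
grip_width: 0.0603
```

>>> {"fn": "apply_moves", "kwargs": {"commands": [{"travel": [0,0,0.003],"twist": [0,0,0],"claw": 0.06},{"travel": [0.007,0,0.003],"twist": [0,0,0],"claw": 0.06},{"travel": [0.014,0,0.003],"twist": [0,0,0],"claw": 0.06},{"travel": [0.021,0,0.003],"twist": [0,0,0],"claw": 0.06},{"travel": [0.028,0,0.003],"twist": [0,0,0],"claw": 0.06},{"travel": [0.035,0,0.003],"twist": [0,0,0],"claw": 0.06},{"travel": [0.042,0,0.003],"twist": [0,0,0],"claw": 0.06},{"travel": [0.049,0,0.003],"twist": [0,0,0],"claw": 0.06},{"travel": [0.056,0,0.003],"twist": [0,0,0],"claw": 0.06},{"travel": [0.06,0,0.003],"twist": [0,0,0],"claw": 0.06}]}}

```text
clock: 4.0
position: [0.5041, 0.0321, 0.0043]
tool_rot: [-3.141, -0.0, -0.03]
force: [-3.1, -0.7, 1.1]
grip_width: 0.0604
```

Run:
```python
from h import *
from workcell import bot
o=bot.observe()
print(o["clock"],o["position"],o["tool_rot"],o["force"],w2j(o["position"]))
f=bot.grab_frame("top");cv2.imwrite("pics/t2.png",cv2.resize(f["frame"][110:250,150:340],None,fx=4,fy=4))
f=bot.grab_frame("wrist");cv2.imwrite("pics/w2.png",f["frame"])
```

```text
4.0 [0.50405663 0.03211735 0.00431267] [-3.14139561e+00 -4.72270545e-04 -2.97843693e-02] [-3.09710706 -0.73784276  1.11699283] [-0.15340898 -0.00343523]
```

View pics/t2.png

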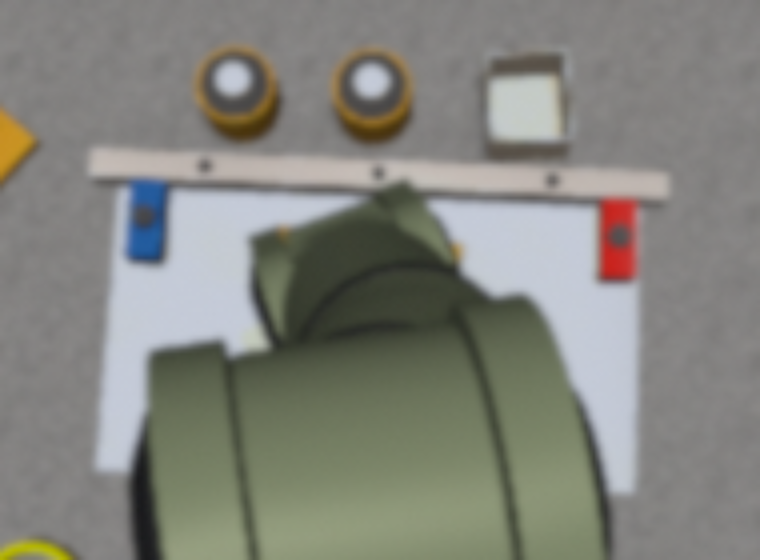

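View pics/w2.png

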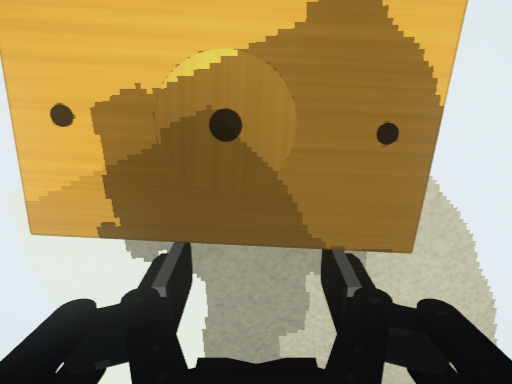

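The plate has nearly squared up to both fingers: its near edge runs from (30,234) to (412,252), and the force is about 3 N. I'll keep pushing towards the fence.

>>> {"fn": "apply_moves", "kwargs": {"commands": [{"travel": [0.006,0,0],"twist": [0,0,0],"claw": 0.06},{"travel": [0.012,0,0],"twist": [0,0,0],"claw": 0.06},{"travel": [0.018,0,0],"twist": [0,0,0],"claw": 0.06},{"travel": [0.024,0,0],"twist": [0,0,0],"claw": 0.06},{"travel": [0.03,0,0],"twist": [0,0,0],"claw": 0.06},{"travel": [0.034,0,0],"twist": [0,0,0],"claw": 0.06},{"travel": [0.036,0,0],"twist": [0,0,0],"claw": 0.06}]}}

```text
clock: 4.8
position: [0.5396, 0.031, 0.0043]
tool_rot: [-3.141, -0.0, -0.03]
force: [-4.8, 0.3, 3.4]
grip_width: 0.0601
```

>>> {"fn": "apply_moves", "kwargs": {"commands": [{"travel": [0.001,0,0],"twist": [0,0,0],"claw": 0.06},{"travel": [0.002,0,0],"twist": [0,0,0],"claw": 0.06}]}}

```text
clock: 5.0
position: [0.541, 0.0309, 0.0043]
tool_rot: [3.142, 0.0, -0.03]
force: [-4.5, -0.6, 1.1]
grip_width: 0.0596
```

Run:
```python
from h import *
from workcell import bot
o=bot.observe()
print(o["clock"],o["position"],o["tool_rot"],o["force"],w2j(o["position"]))
f=bot.grab_frame("scene");cv2.imwrite("pics/s3.png",cv2.resize(f["frame"][150:290,170:370],None,fx=4,fy=4))
f=bot.grab_frame("wrist");cv2.imwrite("pics/w3.png",f["frame"])
```

```text
5.0 [0.54099396 0.03092947 0.00427908] [ 3.14153879e+00  3.97498200e-04 -2.97304079e-02] [-4.54271594 -0.6165845   1.13251537] [-0.11645266 -0.0035268 ]
```

View pics/s3.png

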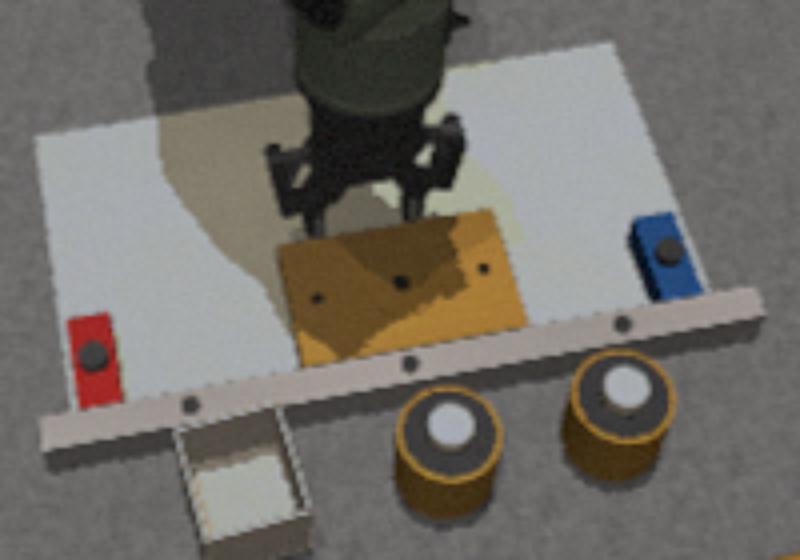

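View pics/w3.png

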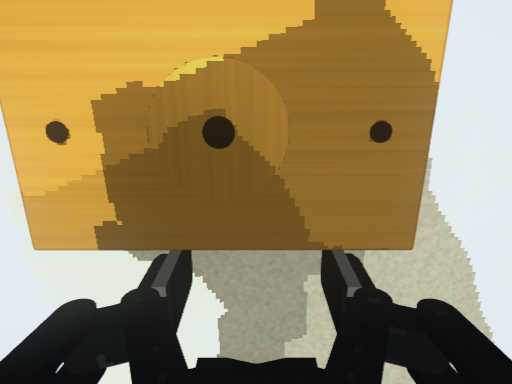

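The plate is now square to the fingers: its near edge is level at row 249, and in scene it is almost at the fence. I'll continue in 1 mm steps and watch the force.

>>> {"fn": "apply_moves", "kwargs": {"commands": [{"travel": [0.001,0,0],"twist": [0,0,0],"claw": 0.06},{"travel": [0.002,0,0],"twist": [0,0,0],"claw": 0.06}]}}

```text
clock: 5.3
position: [0.5433, 0.0309, 0.0043]
tool_rot: [-3.142, -0.0, -0.03]
force: [-2.3, 0.2, 0.3]
grip_width: 0.0604
```

>>> {"fn": "apply_moves", "kwargs": {"commands": [{"travel": [0.001,0,0],"twist": [0,0,0],"claw": 0.06},{"travel": [0.001,0,0],"twist": [0,0,0],"claw": 0.06}]}}

```text
clock: 5.5
position: [0.5445, 0.0309, 0.0043]
tool_rot: [-3.141, -0.0, -0.03]
force: [-0.5, 0.6, -0.9]
grip_width: 0.0596
```

>>> {"fn": "apply_moves", "kwargs": {"commands": [{"travel": [0.001,0,0],"twist": [0,0,0],"claw": 0.06},{"travel": [0.001,0,0],"twist": [0,0,0],"claw": 0.06}]}}

```text
clock: 5.7
position: [0.5453, 0.0308, 0.0043]
tool_rot: [-3.142, -0.0, -0.03]
force: [-2.5, 1.3, 0.6]
grip_width: 0.0601
```

>>> {"fn": "apply_moves", "kwargs": {"commands": [{"travel": [0.001,0,0],"twist": [0,0,0],"claw": 0.06},{"travel": [0.001,0,0],"twist": [0,0,0],"claw": 0.06}]}}

```text
clock: 5.9
position: [0.5459, 0.0307, 0.0043]
tool_rot: [3.141, 0.001, -0.03]
force: [-5.4, 0.1, 2.8]
grip_width: 0.0602
```

>>> {"fn": "apply_moves", "kwargs": {"commands": [{"travel": [0.001,0,0],"twist": [0,0,0],"claw": 0.06},{"travel": [0.001,0,0],"twist": [0,0,0],"claw": 0.06}]}}

```text
clock: 6.1
position: [0.546, 0.0307, 0.0042]
tool_rot: [3.141, 0.002, -0.03]
force: [-11.2, 0.7, 8.0]
grip_width: 0.0599
```

>>> {"fn": "apply_moves", "kwargs": {"commands": [{"travel": [0.001,0,0],"twist": [0,0,0],"claw": 0.06},{"travel": [0.001,0,0],"twist": [0,0,0],"claw": 0.06}]}}

```text
clock: 6.3
position: [0.546, 0.0307, 0.0041]
tool_rot: [3.141, 0.004, -0.029]
force: [-17.1, 1.2, 12.7]
grip_width: 0.0604
```

Run:
```python
from h import *
from workcell import bot
o=bot.observe()
print(o["clock"],o["position"],o["tool_rot"],o["force"],w2j(o["position"]))
f=bot.grab_frame("scene");cv2.imwrite("pics/s4.png",cv2.resize(f["frame"][190:270,220:320],None,fx=7,fy=7))
f=bot.grab_frame("wrist");cv2.imwrite("pics/w4.png",f["frame"])
```

```text
6.3 [0.5460173  0.03073403 0.00411229] [ 3.14088623  0.00426622 -0.02948162] [-17.09072441   1.23824284  12.72448206] [-0.11142574 -0.00357313]
```

View pics/s4.png

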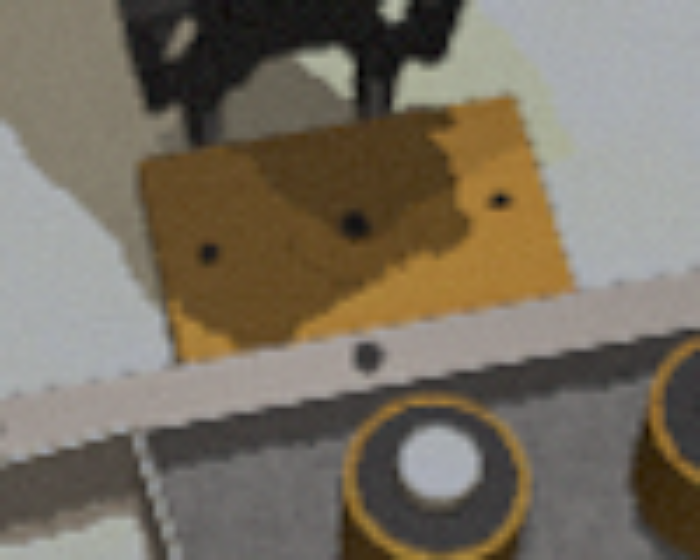

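View pics/w4.png

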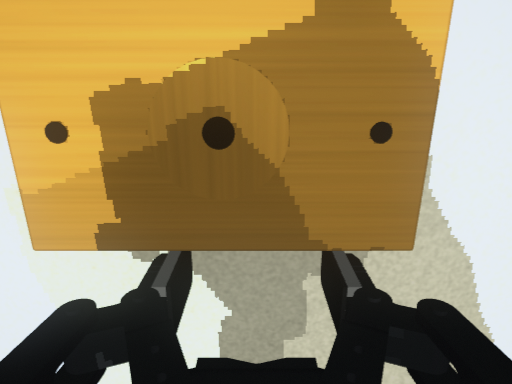

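Contact with the fence is firm: the TCP has stopped at jig x = -0.111, as predicted, with 17 N. The plate edge lies on the fence line in scene. I'll back off, lift and turn the gripper 90° for the end push.

Run:
```python
from h import *
f=dict(np.load("scene0.npz"))
c=ray(f,[(355/7+220-.43,225/7+190-.43)],0.0235)[0];print("centre",c,w2j(c))
a=ray(f,[(208/7+220-.43,253/7+190-.43)],0.022)[0];b=ray(f,[(500/7+220-.43,201/7+190-.43)],0.022)[0]
print("holes jig",w2j(a),w2j(b),np.degrees(np.arctan2(*(w2j(b)-w2j(a)))))
print(ray(f,[(187,228),(200,252)],.03))
```

```text
centre [0.60794195 0.04313262 0.0235    ] [-0.04989617  0.01065708]
holes jig [-0.05008958 -0.04933009] [-0.04974542  0.0707037 ] 0.16427812850653964
[[ 0.57765699 -0.18617034  0.03      ]
 [ 0.65799018 -0.16350028  0.03      ]]
```

>>> {"fn": "apply_moves", "kwargs": {"commands": [{"travel": [-0.01,0,0],"twist": [0,0,0],"claw": 0.06},{"travel": [-0.025,0,0],"twist": [0,0,0],"claw": 0.06},{"travel": [-0.025,0,-0.05],"twist": [0,0,0],"claw": 0.05},{"travel": [-0.025,0,-0.1],"twist": [0,0,0],"claw": 0.05},{"travel": [-0.025,0,-0.1],"twist": [0,0,0],"claw": 0.05}]}}

```text
clock: 6.9
position: [0.5263, 0.0318, 0.1099]
tool_rot: [-3.14, -0.009, -0.03]
force: [-0.6, -0.1, -1.3]
grip_width: 0.0502
```

Run:
```python
from h import *
from workcell import bot
o=bot.observe(); go(o,j2w(-.050,.13),0.11,88.3)
```

```text
travel [0.0811, -0.1332, 0.0008] twist [0.35, -0.47, -90.03]
```

>>> {"fn": "apply_moves", "kwargs": {"commands": [{"travel": [0.04,-0.066,0],"twist": [0,0,-45],"claw": 0.05},{"travel": [0.081,-0.133,0],"twist": [0.35,-0.47,-90],"claw": 0.05},{"travel": [0.081,-0.133,0],"twist": [0.35,-0.47,-90],"claw": 0.05},{"travel": [0.081,-0.133,0],"twist": [0.35,-0.47,-90],"claw": 0.05},{"travel": [0.081,-0.133,0],"twist": [0.35,-0.47,-90],"claw": 0.05},{"travel": [0.081,-0.133,0],"twist": [0.35,-0.47,-90],"claw": 0.05},{"travel": [0.081,-0.133,0],"twist": [0.35,-0.47,-90],"claw": 0.05},{"travel": [0.081,-0.133,0],"twist": [0.35,-0.47,-90],"claw": 0.05},{"travel": [0.081,-0.133,0],"twist": [0.35,-0.47,-90],"claw": 0.05},{"travel": [0.081,-0.133,0],"twist": [0.35,-0.47,-90],"claw": 0.05}]}}

```text
clock: 7.9
position: [0.6085, 0.162, 0.1044]
tool_rot: [-3.134, 0.001, 1.476]
force: [-0.2, 0.8, 0.1]
grip_width: 0.0501
```

Run:
```python
from h import *
from workcell import bot
o=bot.observe(); print(o["position"],w2j(o["position"]),o["tool_rot"],o["qpos"]);go(o,j2w(-.050,.13),0.11,88.3)
```

```text
[0.60847614 0.16202711 0.10439681] [-0.05288937  0.12951508] [-3.13401364e+00  1.00384469e-03  1.47610478e+00] [ 0.01519338  0.73948097 -0.56563503  1.65919384  0.47841789  0.8925539
 -0.8353703 ]
travel [0.0007, 0.0028, -0.0056] twist [-0.44, 0.04, -3.73]
```

>>> {"fn": "apply_moves", "kwargs": {"commands": [{"travel": [0,0.002,0],"twist": [-0.4,0,-3.7],"claw": 0.05},{"travel": [0,0.002,0],"twist": [-0.4,0,-3.7],"claw": 0.05}]}}

```text
clock: 8.1
position: [0.6104, 0.1616, 0.1042]
tool_rot: [-3.141, 0.001, 1.535]
force: [-0.2, -0.0, 0.0]
grip_width: 0.0499
```

Run:
```python
from h import *
from workcell import bot
o=bot.observe(); print(o["position"],w2j(o["position"]),o["tool_rot"]);go(o,j2w(-.050,.13),0.03,88.3)
```

```text
[0.61041732 0.16164818 0.10423368] [-0.0509378   0.12919391] [-3.14059719e+00  6.87492639e-04  1.53541441e+00]
travel [0.0009, 0.001, 0.0742] twist [-0.06, 0.04, -0.33]
```

>>> {"fn": "apply_moves", "kwargs": {"commands": [{"travel": [0,0.001,0.04],"twist": [0,0,-0.3],"claw": 0.05},{"travel": [0,0.001,0.07],"twist": [0,0,-0.3],"claw": 0.05},{"travel": [0,0.001,0.07],"twist": [0,0,-0.3],"claw": 0.05},{"travel": [0,0.001,0.07],"twist": [0,0,-0.3],"claw": 0.05}]}}

```text
clock: 8.5
position: [0.6111, 0.1621, 0.0349]
tool_rot: [-3.14, 0.001, 1.539]
force: [0.3, -0.1, 0.1]
grip_width: 0.0499
```

Run:
```python
from h import *
from workcell import bot
o=bot.observe(); print(o["position"],w2j(o["position"]),o["tool_rot"],o["force"]);go(o,j2w(-.050,.13),0.006,88.3)
f=bot.grab_frame("scene");cv2.imwrite("pics/s5.png",cv2.resize(f["frame"][150:290,170:370],None,fx=4,fy=4))
f=bot.grab_frame("wrist");cv2.imwrite("pics/w5.png",f["frame"])
```

```text
[0.61107517 0.16207204 0.03491145] [-0.05029281  0.1296371 ] [-3.13971956e+00  1.00144628e-03  1.53891491e+00] [ 0.26337914 -0.13772053  0.14310447]
travel [0.0004, 0.0003, 0.0289] twist [-0.11, 0.06, -0.13]
```

View pics/s5.png

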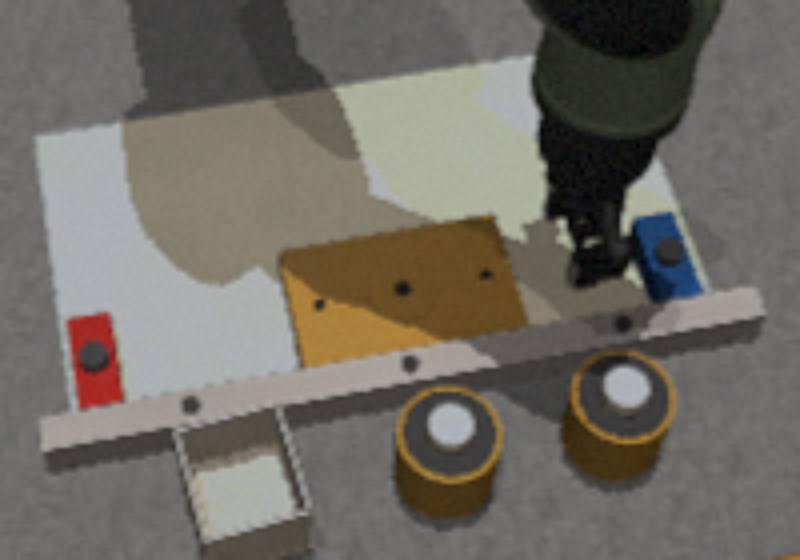

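View pics/w5.png

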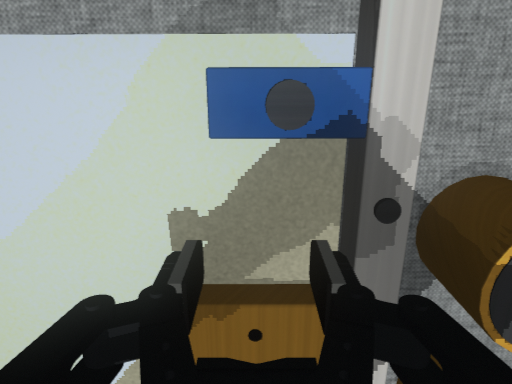

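The fingers stand between the plate's +y end and the blue block, centred on the plate's end and clear of the fence. I'll lower and push along the fence.

>>> {"fn": "apply_moves", "kwargs": {"commands": [{"travel": [0,0,0.02],"twist": [0,0,0],"claw": 0.05},{"travel": [0,0,0.028],"twist": [0,0,0],"claw": 0.05},{"travel": [0,0,0.03],"twist": [0,0,0],"claw": 0.05},{"travel": [-0.008,0,0.03],"twist": [0,0,0],"claw": 0.05},{"travel": [-0.016,0,0.03],"twist": [0,0,0],"claw": 0.05},{"travel": [-0.024,0,0.03],"twist": [0,0,0],"claw": 0.05},{"travel": [-0.032,0,0.03],"twist": [0,0,0],"claw": 0.05},{"travel": [-0.04,0,0.03],"twist": [0,0,0],"claw": 0.05},{"travel": [-0.048,0,0.03],"twist": [0,0,0],"claw": 0.05}]}}

```text
clock: 9.5
position: [0.6098, 0.1138, 0.0048]
tool_rot: [-3.141, -0.0, 1.54]
force: [0.8, 5.6, 4.0]
grip_width: 0.0502
```

Run:
```python
from h import *
from workcell import bot
o=bot.observe(); print(o["position"],w2j(o["position"]),o["tool_rot"],o["force"])
f=bot.grab_frame("scene");cv2.imwrite("pics/s6.png",cv2.resize(f["frame"][150:290,170:370],None,fx=4,fy=4))
```

```text
[0.60978876 0.11377395 0.00483059] [-0.05014583  0.0813221 ] [-3.14071751e+00 -4.14070151e-05  1.54027023e+00] [0.80341626 5.56222171 4.0120788 ]
```

View pics/s6.png

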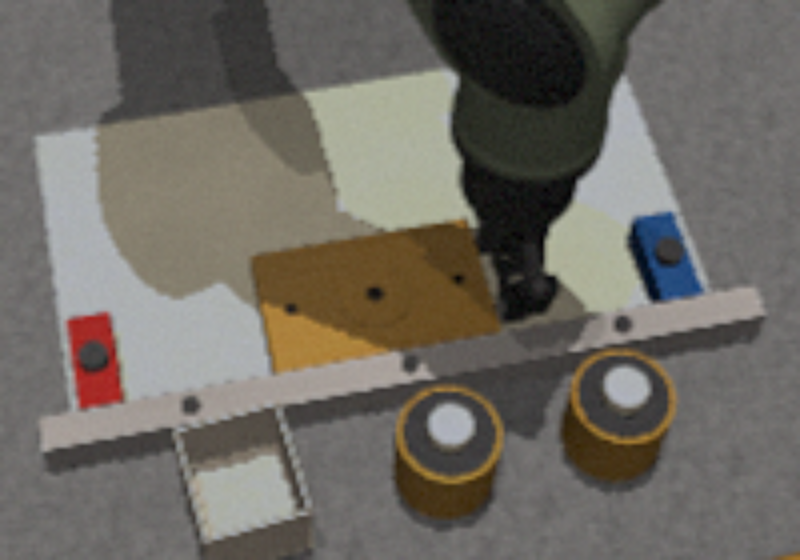

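The plate slides flush with about 5.6 N. I'll continue.

>>> {"fn": "apply_moves", "kwargs": {"commands": [{"travel": [-0.009,0,0],"twist": [0,0,0],"claw": 0.05},{"travel": [-0.018,0,0],"twist": [0,0,0],"claw": 0.05},{"travel": [-0.027,0,0],"twist": [0,0,0],"claw": 0.05},{"travel": [-0.036,0,0],"twist": [0,0,0],"claw": 0.05},{"travel": [-0.045,0,0],"twist": [0,0,0],"claw": 0.05},{"travel": [-0.054,0,0],"twist": [0,0,0],"claw": 0.05},{"travel": [-0.063,0,0],"twist": [0,0,0],"claw": 0.05},{"travel": [-0.072,0,0],"twist": [0,0,0],"claw": 0.05},{"travel": [-0.081,0,0],"twist": [0,0,0],"claw": 0.05},{"travel": [-0.085,0,0],"twist": [0,0,0],"claw": 0.05}]}}

```text
clock: 10.55
position: [0.6069, 0.028, 0.0046]
tool_rot: [-3.14, 0.001, 1.539]
force: [0.1, 4.7, 3.1]
grip_width: 0.0499
```

Run:
```python
from h import *
from workcell import bot
o=bot.observe(); print(o["position"],w2j(o["position"]),o["tool_rot"],o["force"])
f=bot.grab_frame("scene");cv2.imwrite("pics/s7.png",cv2.resize(f["frame"][150:290,170:370],None,fx=4,fy=4))
```

```text
[0.60693552 0.02800028 0.0045819 ] [-0.05045323 -0.00449846] [-3.14005276e+00  1.04091010e-03  1.53944081e+00] [0.11351041 4.73749876 3.13616206]
```

View pics/s7.png

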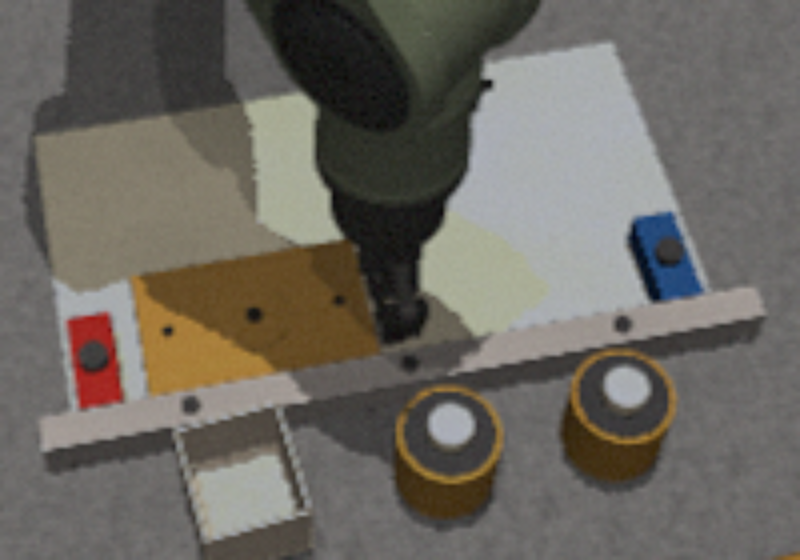

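There is about 15–17 mm to go to red, whose right face is at (123,403) with the plate edge at (148,395).

>>> {"fn": "apply_moves", "kwargs": {"commands": [{"travel": [-0.005,0,0],"twist": [0,0,0],"claw": 0.05},{"travel": [-0.009,0,0],"twist": [0,0,0],"claw": 0.05},{"travel": [-0.012,0,0],"twist": [0,0,0],"claw": 0.05},{"travel": [-0.013,0,0],"twist": [0,0,0],"claw": 0.05}]}}

```text
clock: 11.0
position: [0.6065, 0.0155, 0.0045]
tool_rot: [-3.14, 0.001, 1.54]
force: [-0.2, 4.6, 2.7]
grip_width: 0.0502
```

>>> {"fn": "apply_moves", "kwargs": {"commands": [{"travel": [-0.001,0,0],"twist": [0,0,0],"claw": 0.05},{"travel": [-0.0015,0,0],"twist": [0,0,0],"claw": 0.05}]}}

```text
clock: 11.2
position: [0.6064, 0.0143, 0.0045]
tool_rot: [-3.14, 0.001, 1.54]
force: [-0.1, 4.9, 2.8]
grip_width: 0.0498
```

>>> {"fn": "apply_moves", "kwargs": {"commands": [{"travel": [-0.001,0,0],"twist": [0,0,0],"claw": 0.05},{"travel": [-0.0015,0,0],"twist": [0,0,0],"claw": 0.05}]}}

```text
clock: 11.4
position: [0.6064, 0.0128, 0.0045]
tool_rot: [-3.14, 0.001, 1.54]
force: [0.5, 4.9, 2.0]
grip_width: 0.05
```

>>> {"fn": "apply_moves", "kwargs": {"commands": [{"travel": [-0.001,0,0],"twist": [0,0,0],"claw": 0.05},{"travel": [-0.001,0,0],"twist": [0,0,0],"claw": 0.05}]}}

```text
clock: 11.6
position: [0.6063, 0.0115, 0.0045]
tool_rot: [-3.14, 0.001, 1.54]
force: [0.6, 3.7, 2.8]
grip_width: 0.05
```

>>> {"fn": "apply_moves", "kwargs": {"commands": [{"travel": [-0.001,0,0],"twist": [0,0,0],"claw": 0.05},{"travel": [-0.001,0,0],"twist": [0,0,0],"claw": 0.05}]}}

```text
clock: 11.8
position: [0.6063, 0.0107, 0.0045]
tool_rot: [-3.14, 0.001, 1.54]
force: [-0.7, 5.0, 2.6]
grip_width: 0.0503
```

>>> {"fn": "apply_moves", "kwargs": {"commands": [{"travel": [-0.001,0,0],"twist": [0,0,0],"claw": 0.05},{"travel": [-0.001,0,0],"twist": [0,0,0],"claw": 0.05}]}}

```text
clock: 12.0
position: [0.6063, 0.0107, 0.0045]
tool_rot: [-3.14, -0.0, 1.541]
force: [0.1, 9.9, 2.7]
grip_width: 0.0501
```

>>> {"fn": "apply_moves", "kwargs": {"commands": [{"travel": [-0.001,0,0],"twist": [0,0,0],"claw": 0.05},{"travel": [-0.001,0,0],"twist": [0,0,0],"claw": 0.05}]}}

```text
clock: 12.2
position: [0.6062, 0.0106, 0.0045]
tool_rot: [-3.14, -0.001, 1.541]
force: [-0.3, 12.9, 1.4]
grip_width: 0.0499
```

Run:
```python
from h import *
from workcell import bot
o=bot.observe(); print(o["position"],w2j(o["position"]),o["tool_rot"],o["force"])
f=bot.grab_frame("scene");cv2.imwrite("pics/s8.png",cv2.resize(f["frame"][190:270,170:280],None,fx=7,fy=7))
```

```text
[0.60619712 0.01062855 0.00452332] [-0.05067596 -0.02188445] [-3.13999096e+00 -1.21504313e-03  1.54118911e+00] [-0.25462145 12.90769941  1.41166197]
```

View pics/s8.png

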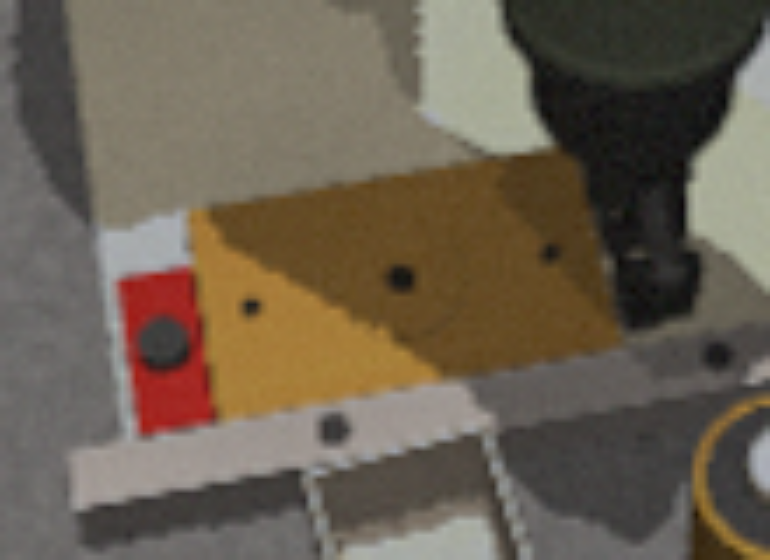

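The plate is butted: motion stopped at jig y = -0.022 and the force rose to 13 N, with no visible gap at red or at the fence. I'll withdraw and check.

>>> {"fn": "apply_moves", "kwargs": {"commands": [{"travel": [0.01,0,0],"twist": [0,0,0],"claw": 0.05},{"travel": [0.03,0,0],"twist": [0,0,0],"claw": 0.05},{"travel": [0.03,0,-0.05],"twist": [0,0,0],"claw": 0.05},{"travel": [0.03,0,-0.1],"twist": [0,0,0],"claw": 0.05},{"travel": [0.03,0,-0.14],"twist": [0,0,0],"claw": 0.05},{"travel": [0.06,-0.05,-0.14],"twist": [0,0,0],"claw": 0.05},{"travel": [0.1,-0.1,-0.14],"twist": [0,0,0],"claw": 0.05},{"travel": [0.14,-0.12,-0.14],"twist": [0,0,0],"claw": 0.05},{"travel": [0.16,-0.12,-0.14],"twist": [0,0,0],"claw": 0.05},{"travel": [0.16,-0.12,-0.14],"twist": [0,0,0],"claw": 0.05}]}}

```text
clock: 13.25
position: [0.49, 0.1765, 0.145]
tool_rot: [-3.14, 0.0, 1.545]
force: [0.6, -1.0, -0.3]
grip_width: 0.0502
```

Run:
```python
from h import *
from workcell import bot
o=bot.observe(); print(o["position"],o["force"])
for n in ["scene","top"]:
    f=bot.grab_frame(n);np.savez(n+"9.npz",**f);im=f["frame"]
    cv2.imwrite(f"pics/{n}9full.png",im)
    a=im[190:270,170:280] if n=="scene" else im[125:205,210:320]
    cv2.imwrite(f"pics/{n}9.png",cv2.resize(a,None,fx=7,fy=7,interpolation=cv2.INTER_CUBIC))
```

```text
[0.48997482 0.17652066 0.14498333] [ 0.58413107 -0.95685835 -0.27251409]
```

View pics/scene9.png

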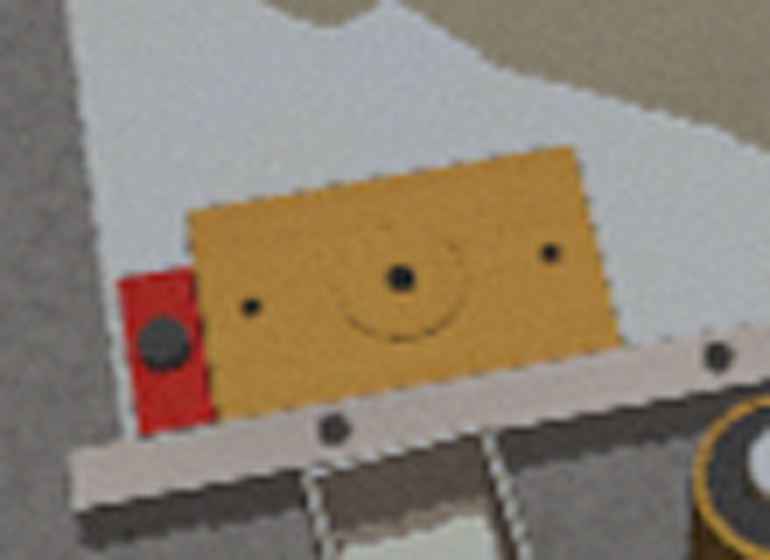

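View pics/top9.png

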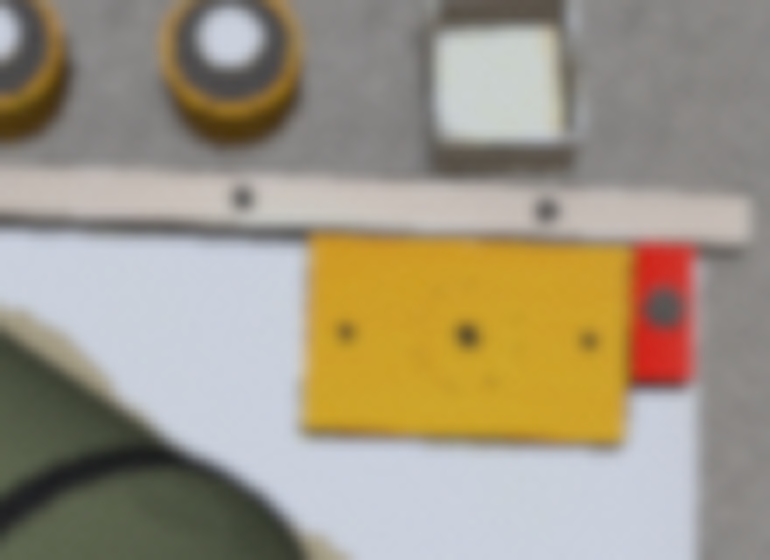

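View pics/scene9full.png

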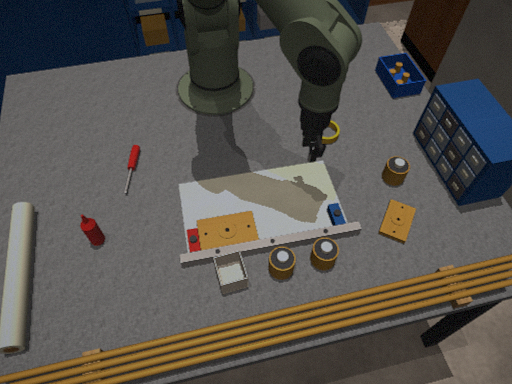

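Run:
```python
from h import *
def cen(g,u,v,r=4):
    u0,v0=int(round(u)),int(round(v)); p=g[v0-r:v0+r+1,u0-r:u0+r+1].astype(float)
    w=np.clip(np.percentile(p,60)-p-15,0,None); yy,xx=np.mgrid[-r:r+1,-r:r+1]
    return u0+(w*xx).sum()/w.sum(), v0+(w*yy).sum()/w.sum()
S={"scene":dict(h=[(249,307),(401,279),(550,252)],s=[(333,430),(716,354)],o=(170,190)),
"top":dict(h=[(589,341),(467,336),(346,332)],s=[(546,210),(242,198)],o=(210,125))}
for n,d in S.items():
    f=dict(np.load(n+"9.npz"));g=cv2.cvtColor(f["frame"],cv2.COLOR_BGR2GRAY)
    H=[ray(f,[cen(g,u/7+d["o"][0]-.4,v/7+d["o"][1]-.4)],z)[0][:2] for (u,v),z in zip(d["h"],(.022,.0235,.022))]
    Sc=[ray(f,[cen(g,u/7+d["o"][0]-.4,v/7+d["o"][1]-.4)],.031)[0][:2] for u,v in d["s"]]
    e=Sc[1]-Sc[0];e/=np.linalg.norm(e);nn=np.array([e[1],-e[0]])
    print(n,"dist from screw line",[round(float((p-Sc[0])@nn),4) for p in H],"fence yaw",np.degrees(np.arctan2(-e[0],e[1])),"plate yaw",np.degrees(np.arctan2(-(H[2]-H[0])[0],(H[2]-H[0])[1])),"centre",w2j(H[1]))
    a=dict(np.load(n+"0.npz"))["frame"]
```

```text
scene dist from screw line [-0.0638, -0.0634, -0.0632] fence yaw -1.5267817623186684 plate yaw -1.7956337785342156 centre [-0.05061476 -0.11263436]
top dist from screw line [-0.0576, -0.058, -0.0584] fence yaw -1.8823536177000328 plate yaw -1.4603216160670718 centre [-0.04945798 -0.11343623]
```

By eye it is flush and butted. The measured angle differs by -0.3° in one view and +0.4° in the other, which is camera noise. There is plenty of time, so I'll use touch instead: a gentle two-finger press on the long side, which stopped at jig x = -0.1114 last time, will confirm or correct it.

Run:
```python
from h import *
from workcell import bot
o=bot.observe(); go(o,j2w(-.150,-.1125),0.12,-1.7)
```

```text
travel [-0.2488, 0.0203, 0.0249] twist [0.02, 0.19, 89.99]
```

>>> {"fn": "apply_moves", "kwargs": {"commands": [{"travel": [-0.03,0.002,0],"twist": [0,0,10],"claw": 0.06},{"travel": [-0.249,0.02,0.02],"twist": [0,0,90],"claw": 0.06},{"travel": [-0.249,0.02,0.02],"twist": [0,0,90],"claw": 0.06},{"travel": [-0.249,0.02,0.02],"twist": [0,0,90],"claw": 0.06},{"travel": [-0.249,0.02,0.02],"twist": [0,0,90],"claw": 0.06},{"travel": [-0.249,0.02,0.02],"twist": [0,0,90],"claw": 0.06},{"travel": [-0.249,0.02,0.02],"twist": [0,0,90],"claw": 0.06},{"travel": [-0.249,0.02,0.02],"twist": [0,0,90],"claw": 0.06},{"travel": [-0.249,0.02,0.02],"twist": [0,0,90],"claw": 0.06},{"travel": [-0.249,0.02,0.02],"twist": [0,0,90],"claw": 0.06}]}}

```text
clock: 14.35
position: [0.5034, -0.0789, 0.1246]
tool_rot: [3.14, 0.003, 0.031]
force: [-0.1, -1.1, -0.1]
grip_width: 0.06
```

Run:
```python
from h import *
from workcell import bot
o=bot.observe(); print(w2j(o["position"]),o["tool_rot"],o["qpos"]);go(o,j2w(-.150,-.1125),0.12,-1.7)
```

```text
[-0.15078937 -0.11446882] [3.13971204e+00 2.65754762e-03 3.13198653e-02] [ 0.21947018  0.50101443 -0.23964042  1.98501966  0.18579596  0.67874252
 -1.67668841]
travel [0.0009, -0.0019, 0.0046] twist [0.11, 0.15, 3.49]
```

>>> {"fn": "apply_moves", "kwargs": {"commands": [{"travel": [0,-0.002,0],"twist": [0.1,0.15,3.5],"claw": 0.06},{"travel": [0,-0.002,0],"twist": [0.1,0.15,3.5],"claw": 0.06},{"travel": [0,-0.002,0.04],"twist": [0.1,0.15,3.5],"claw": 0.06},{"travel": [0,-0.002,0.08],"twist": [0.1,0.15,3.5],"claw": 0.06},{"travel": [0,-0.002,0.09],"twist": [0.1,0.15,3.5],"claw": 0.06},{"travel": [0,-0.002,0.09],"twist": [0.1,0.15,3.5],"claw": 0.06}]}}

```text
clock: 14.95
position: [0.5026, -0.0756, 0.0339]
tool_rot: [-3.141, 0.002, -0.02]
force: [0.4, -0.1, -0.4]
grip_width: 0.0601
```

Run:
```python
from h import *
from workcell import bot
o=bot.observe(); print(o["position"],w2j(o["position"]),o["tool_rot"],o["force"]);go(o,j2w(-.120,-.1125),0.005,-1.7)
f=bot.grab_frame("wrist");cv2.imwrite("pics/w10.png",f["frame"])
```

```text
[ 0.50263447 -0.07564063  0.03388715] [-0.15163374 -0.11118797] [-3.14103254e+00  2.24210350e-03 -2.03968620e-02] [ 0.35184906 -0.12148917 -0.37459613]
travel [0.0317, 0.0016, 0.0288] twist [-0.03, 0.13, 0.53]
```

View pics/w10.png

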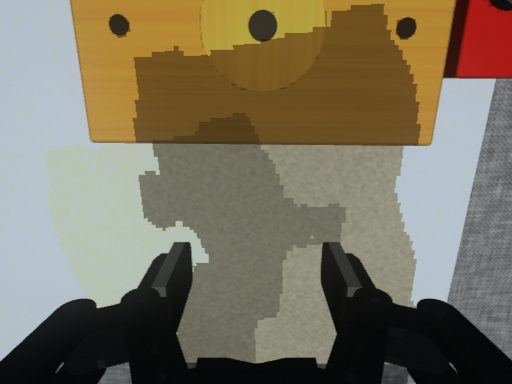

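The fingers are centred on the near edge, which runs from (91,141) to (432,145), with about 30 mm of clearance. I'll lower and press gently.

>>> {"fn": "apply_moves", "kwargs": {"commands": [{"travel": [0,0,0.02],"twist": [0,0.1,0.5],"claw": 0.06},{"travel": [0,0,0.029],"twist": [0,0.1,0.5],"claw": 0.06},{"travel": [0,0,0.029],"twist": [0,0.1,0.5],"claw": 0.06},{"travel": [0.01,0,0.029],"twist": [0,0.1,0.5],"claw": 0.06},{"travel": [0.02,0,0.029],"twist": [0,0.1,0.5],"claw": 0.06},{"travel": [0.03,0,0.029],"twist": [0,0.1,0.5],"claw": 0.06},{"travel": [0.036,0,0.029],"twist": [0,0.1,0.5],"claw": 0.06},{"travel": [0.037,0,0.029],"twist": [0,0.1,0.5],"claw": 0.06}]}}

```text
clock: 15.8
position: [0.5415, -0.0759, 0.0059]
tool_rot: [-3.141, -0.003, -0.03]
force: [-0.2, -0.2, -1.1]
grip_width: 0.0598
```

Run:
```python
from h import *
from workcell import bot
o=bot.observe(); print(o["position"],w2j(o["position"]),np.degrees(o["tool_rot"]),o["force"])
```

```text
[ 0.54146367 -0.07585233  0.0058955 ] [-0.11281535 -0.11024766] [-179.95582115   -0.1802922    -1.7072995 ] [-0.24728281 -0.18063803 -1.05992936]
```

>>> {"fn": "apply_moves", "kwargs": {"commands": [{"travel": [0.001,0,0],"twist": [0,0,0],"claw": 0.06},{"travel": [0.001,0,0],"twist": [0,0,0],"claw": 0.06}]}}

```text
clock: 16.0
position: [0.5413, -0.0759, 0.0057]
tool_rot: [-3.141, -0.002, -0.03]
force: [0.2, 0.6, 1.0]
grip_width: 0.0599
```

>>> {"fn": "apply_moves", "kwargs": {"commands": [{"travel": [0.001,0,0],"twist": [0,0,0],"claw": 0.06},{"travel": [0.001,0,0],"twist": [0,0,0],"claw": 0.06}]}}

```text
clock: 16.2
position: [0.5423, -0.076, 0.0058]
tool_rot: [-3.141, -0.002, -0.03]
force: [-0.7, -0.1, 0.7]
grip_width: 0.0602
```

>>> {"fn": "apply_moves", "kwargs": {"commands": [{"travel": [0.001,0,0],"twist": [0,0,0],"claw": 0.06},{"travel": [0.001,0,0],"twist": [0,0,0],"claw": 0.06}]}}

```text
clock: 16.4
position: [0.5428, -0.076, 0.0057]
tool_rot: [-3.141, -0.001, -0.03]
force: [-5.4, -0.1, 3.9]
grip_width: 0.0602
```

Run:
```python
from h import *
from workcell import bot
o=bot.observe(); print(o["position"],w2j(o["position"]),np.degrees(o["tool_rot"]),o["force"],o["moment"])
```

```text
[ 0.54276168 -0.07602075  0.00572382] [-0.11151291 -0.1103775 ] [-1.79974102e+02 -5.22152069e-02 -1.70883241e+00] [-5.43950322 -0.07728471  3.87544586] [8.44993018e-02 1.08483405e+00 8.94480259e-04]
```

>>> {"fn": "apply_moves", "kwargs": {"commands": [{"travel": [0.001,0,0],"twist": [0,0,0],"claw": 0.06},{"travel": [0.001,0,0],"twist": [0,0,0],"claw": 0.06}]}}

```text
clock: 16.6
position: [0.5429, -0.076, 0.0056]
tool_rot: [-3.141, 0.001, -0.03]
force: [-9.5, 0.5, 7.8]
grip_width: 0.0602
```

>>> {"fn": "apply_moves", "kwargs": {"commands": [{"travel": [0.001,0,0],"twist": [0,0,0],"claw": 0.06},{"travel": [0.001,0,0],"twist": [0,0,0],"claw": 0.06}]}}

```text
clock: 16.8
position: [0.5429, -0.0761, 0.0055]
tool_rot: [-3.141, 0.003, -0.03]
force: [-15.7, 1.9, 12.6]
grip_width: 0.06
```

Run:
```python
from h import *
from workcell import bot
o=bot.observe(); print(o["position"],w2j(o["position"]),np.degrees(o["tool_rot"]),o["force"],o["moment"])
```

```text
[ 0.54289751 -0.07608381  0.00550061] [-0.11137527 -0.11043651] [-1.79992009e+02  1.52482514e-01 -1.70817617e+00] [-15.68060023   1.90726702  12.55732655] [0.36300382 3.16836967 0.0557904 ]
```

The press stopped at jig x = -0.1114, the same as the first flush contact, with 16 N and no travel. I'll withdraw and do the final check.

>>> {"fn": "apply_moves", "kwargs": {"commands": [{"travel": [-0.01,0,0],"twist": [0,0,0],"claw": 0.06},{"travel": [-0.03,0,0],"twist": [0,0,0],"claw": 0.06},{"travel": [-0.05,0,-0.03],"twist": [0,0,0],"claw": 0.06},{"travel": [-0.06,0,-0.07],"twist": [0,0,0],"claw": 0.06},{"travel": [-0.08,0,-0.12],"twist": [0,0,0],"claw": 0.06},{"travel": [-0.08,-0.04,-0.14],"twist": [0,0,0],"claw": 0.06},{"travel": [-0.08,-0.09,-0.14],"twist": [0,0,0],"claw": 0.06},{"travel": [-0.08,-0.14,-0.14],"twist": [0,0,0],"claw": 0.06},{"travel": [-0.08,-0.16,-0.14],"twist": [0,0,0],"claw": 0.06},{"travel": [-0.08,-0.16,-0.14],"twist": [0,0,0],"claw": 0.06}]}}

```text
clock: 17.8
position: [0.4698, 0.0895, 0.1459]
tool_rot: [-3.14, -0.004, -0.025]
force: [0.5, -0.6, -0.2]
grip_width: 0.0599
```

Run:
```python
from h import *
from workcell import bot
o=bot.observe(); print(o["clock"],o["position"],o["force"])
for n in ["scene","top"]:
    f=bot.grab_frame(n);im=f["frame"]
    cv2.imwrite(f"pics/{n}11full.png",im)
    a=im[190:270,170:280] if n=="scene" else im[125:205,210:320]
    cv2.imwrite(f"pics/{n}11.png",cv2.resize(a,None,fx=7,fy=7,interpolation=cv2.INTER_CUBIC))
```

```text
17.8 [0.4698233  0.08946355 0.14587852] [ 0.53229349 -0.58826647 -0.15122543]
```

View pics/scene11.png

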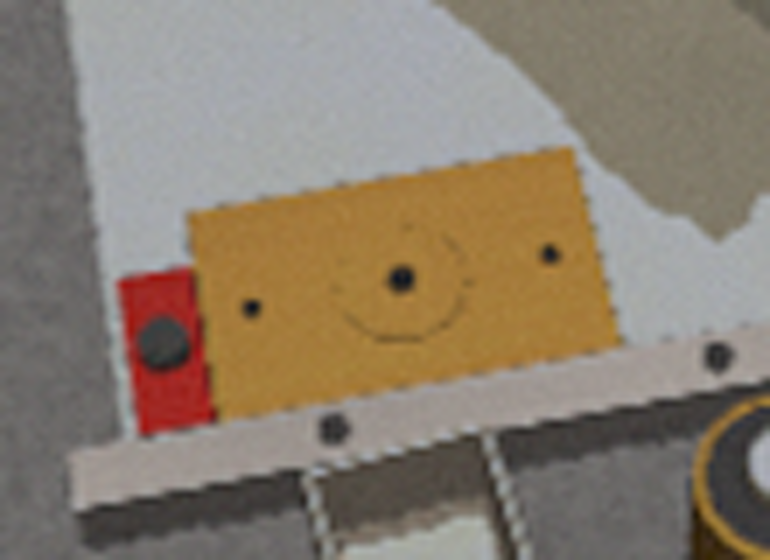

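View pics/top11full.png

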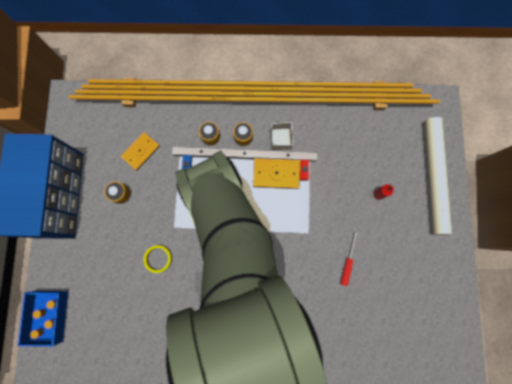

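View pics/top11.png

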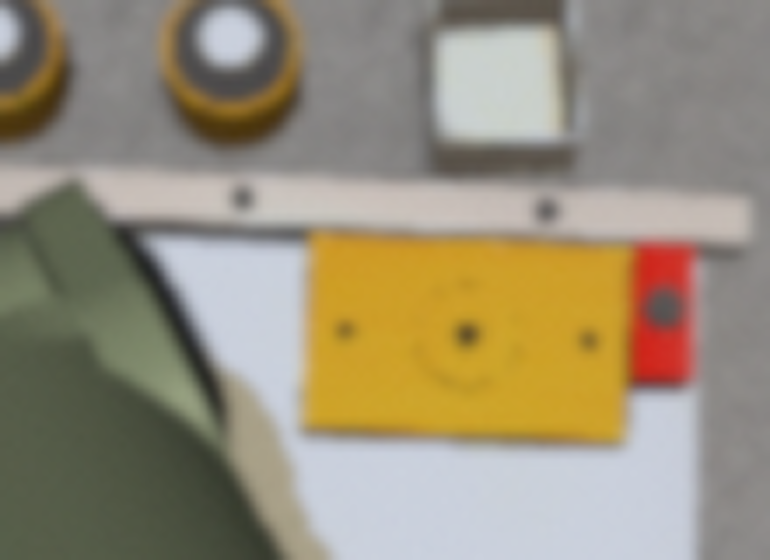

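The plate lies along the fence and against red in both views. The bystanders are where they started, and the gripper is 146 mm up and clear of everything. I'm handing in.

```bash
python3 -c "
from workcell import bot
print(bot.job_done())"
```

```text
the job is handed in; nothing more can be done
None
```

The backplate now lies flush against the steel fence with its end butted against the red stop, and I handed the job in at about 18 s of the 54 s allowed. I pushed its long side square onto the fence with both open fingers, then turned the gripper 90° and slid it along the fence to red. A last light press on the long side checked that it was still flush.

- **Flush with the fence:** the last press stopped at the same point as the first fence contact, within 0.1 mm, at 16 N and without visible movement.
- **Against the red stop:** the push stopped with the force rising to 13 N. The last pictures from both cameras show no gap at red or at the fence.
- **Everything else:** in the last pictures the other items look where they started, and the gripper is clear, 146 mm above the bench. The highest wrist force I read was about 21 N.
- **What disagreed:** the camera angles between plate and fence, taken before the last press, differed by view (-0.3° in one, +0.4° in the other). The top view also put the plate's centre line 58 mm from the fence screws instead of 62.5 mm. I took both as camera error and relied on the contact readings.

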